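Seat a connector holder on the locating pin of a loom length jig

ROBOT

A 6-joint arm with a two-finger parallel gripper is mounted at the origin on the work surface. World frame = base frame: x ahead of the robot, y to its left, z up, the work surface at z = 0. Lengths are in mm, angles in rad, forces in N, time in s.
With the tool pointing down it reaches from about 275 to 1000 mm from the base axis. Payload 8.4 kg.
Tool frame: the origin (TCP) lies midway between the tips of the shut fingers; the grasp point (between the pads) lies behind it (r.pinch_z is the z of the grasp point in the tool frame, in mm); z points along the fingers, y is the direction in which the jaws open and shut (so a half turn about z gives the same grasp; the last joint's range is limited). The gripper opens to 85 mm and grips with 20 to 120 N. Pads are 22 mm wide; open, the fingers measure 114 mm over their backs; the gripper's body (76 mm by 85 mm) begins 54 mm behind the grasp point. The pads swing forward as they close: fully open they stand 13 mm farther back than shut.
Start: joints at [-1.307, 0.353, 1.633, -0, 1.155, -0.002], TCP at [164.174, -603.054, 231.281] pointing down, gripper open.
Joint ranges: [-2.63, 2.63], [-0.92, 2.1], [0.06, 2.66], [-1.3, 4.44], [0, 2.69], [-3.02, 3.02]. Speed limits (rad/s): [2.22, 2.22, 2.79, 3.14, 3.14, 3.14].

INTERFACE

Orientations are given as [roll, pitch, yaw] about the fixed x, y, z axes, in that order (R = Rz(yaw) Ry(pitch) Rx(roll)).
In Python, from rig import r, optics, ticket gives the robot as it stands.
- The arm moves only by the shell command python3 -m jog 'ROWS' [FORCE]. ROWS is text: rows parted by semicolons, each of 7 numbers parted by spaces: the closure in counts, from 0 (fully open) to 255 (shut), then the shift along the tool's x, y, z in mm, then the turn, a rotation vector about the tool's x, y, z in degrees. A call has 1 to 5 rows; each row shifts and turns the pose as measured when the row begins, along the tool's axes as they then stand; what a row does not reach is not made up. A row lasts 1/12 s, in which the tool goes at most 41.7 mm and 7.16 degrees, less where a joint would pass 70% of its speed; a pose out of reach is approached as far as the arm can. A call with a gripper value outside its range is refused whole. The fingers move at their own pace and stop on an object; FORCE is the grip in N (left out, the last holds). Time passes only in rows, so rows that do not move let the fingers close. It gives the time, the measured TCP pose, the force and the opening at its end, in the units of the state.
- r.sense(): the state, without advancing time (a new reading comes with each control period).
- optics.grab_frame(name): name is "side" or "top"; returns the picture (480x640x3 uint8, red, green, blue); there is no depth.
- optics.camera_info(name): a dict with "fx", "fy", "cx", "cy" (pixels), "world_from_camera" (4x4, takes a point from camera to world coordinates). Camera axes: x right, y down, z forward; pixel columns grow to the right and rows downward; lengths in mm; the calibration is good to about 2 mm. A picture is of the moment at which its call begins. camera_info takes no time and is no camera call.
- ticket.sign_off(): hands the job in, once; it reports no verdict.
The state is a dict: "clock": time; "qpos": joint angles; "qvel": joint speeds; "joint_efforts": joint torques, N m; "eef_pos": TCP position; "tcp_rot": TCP orientation; "contact_force": force on the tool from outside, world axes, zero at the start; "wrist_torque": the same for the moment, N m; "opening": opening from 0.0 (shut) to 1.0 (fully open).
Only numpy, scipy, OpenCV 4.12 (cv2) and the standard library are available. Lean on these libraries where they do the work, as an engineer would, in place of code of your own. Each camera call takes 0.05 s, during which the arm holds its last target.

TASK

Lay the red connector holder on the length jig, its connector pointing at the blue holder, so that its plate rests on the brass pin, then slide it lightly along the fence until the hole in the plate drops over the pin. Leave it lying fully down and square to the fence. Never drop it from above; press and drag so gently that the lightly clamped pin is not shifted, and leave the blue holder and the other bench things where they are.

Things in the scene. Friction and masses are not known exactly. Their poses are not given: they have to be found in the camera images.
- jig: Fixed jig: aluminium bed 90 mm (x) by 420 mm (y), 18 mm high, grey fence along its far (+x) side. Origin: centre of the underside, on the bench; y runs along the bed. Fence 12 mm thick, inner face at x = +33 mm, top 14 mm above the bed. A black slot (no step) runs along x = 0, a white scale along the near edge. Black end caps 24 mm high
- pin_zone (a point): Point on the bed's top (18 mm above the bench) on the slot line; axes as the jig's. The fixed brass pin, 8 mm across, bevelled tip, stands 6 mm above the bed on the slot line, up to 26 mm either way along y from here (52 mm yellow patch on the fence); its place is not tracked: find it by eye or feel. Its clamp is light: over 15 N sideways or 35 N down shifts it
- holder: Loose red holder, 0.2 to 0.35 kg: flat plate 64 mm (x) by 150 mm (y), 6 mm thick. Origin: centre of the plate's underside. Upright web 36 mm (x) by 10 mm (y) at y = -15 mm, top at 56 mm. Round connector, 27 mm across, 32 mm up, points to -y (to y = -44 mm). On the jig its axes are parallel to the jig's; over the pin its +x edge has 1 mm to the fence
- holder_mid (a point): The middle of the red holder's web, 34 mm above the plate's underside; axes as the holder's. The web is 36 mm wide here along x and can be gripped across that width from above, beside the connector
- holder_hole (a point): Centre of the through hole in the red holder's plate, at the underside (holder x = 0, y = +25 mm); 10 mm in diameter, so 2 mm wider than the pin. 50 mm of plate lie beyond it towards +y and 100 mm towards -y
- far_holder: Blue connector holder, already seated on its own pin at the -y end of the jig: plate 64 by 100 mm, web top 56 mm above the plate's underside, connector pointing to +y. Loose; leave it alone. Origin at the centre of its plate's underside
- multimeter: Orange multimeter, 190 by 90 mm, about 55 mm high, lying on the bench. Origin at the centre of its underside
- strippers: Wire strippers with red handles, about 220 mm long, 16 mm high, lying flat. Origin on the bench between the handles' roots
- crimper: Hand crimper with blue handles, about 220 mm long, 16 mm high, lying flat. Origin on the bench between the handles' roots
- tape_roll: Roll of yellow tape, 76 mm in diameter, 19 mm high, lying flat. Origin at the centre of its underside
- spool: White spool, 60 mm in diameter, 46 mm high, standing. Origin at the centre of its underside
- contact_tray: Open grey tray of crimp contacts, 110 by 160 mm, 28 mm high. Origin at the centre of its underside
Not all that is in view belongs to the job. Several things look just like the holder: the one meant starts farthest to the robot's right.

How it is judged (in metres and radians):
On the way:
1. the red holder is laid on the jig with the pin still under its plate, its hole not yet over it (plate touching the jig while the hole is more than 2.5 mm above the bed) (contact force between holder and jig above 0.2 N and z of holder_hole in the frame of pin_zone between 0.0025 and 0.012 m and x of holder_hole in the frame of pin_zone between -0.02 and 0.02 m and y of holder_hole in the frame of pin_zone between -0.09 and 0.09 m), for 0.1 s.
At the end, for the whole second after the job is handed in: the red holder lies released and at rest, flat on the bed (hole and web within 2 mm of seated height, tilt under 1.4 deg), its hole over the pin (within 3 mm), connector towards the blue holder, edge within 2.9 deg of the fence (horizontal distance between holder_hole and pin below 0.003 m and z of holder_hole in the frame of pin_zone below 0.002 m and z of holder_mid in the frame of pin_zone below 0.036 m and y of holder in the frame of pin below 0 m and angle between holder's own z axis and vertical below 0.025 rad and angle between the y axis of holder and the y axis of jig, either way round below 0.05 rad and linear speed of holder below 0.01 m/s); the robot touches nothing.
It fails at once if the red holder shifts the lightly clamped brass pin: it presses on it with more than 35 N, or, once the pin is in the hole (pin and hole within 6 mm), drags on it with more than 15 N (contact force between holder and pin above 35 N or (contact force between holder and pin above 15 N and horizontal distance between holder_hole and pin below 0.006 m)).
It fails at once if the jig is knocked or pressed hard: by the red holder with more than 80 N at any time, or by the robot itself with more than 25 N (contact force between holder and jig above 80 N or contact force between any of the fingers, the arm and jig above 25 N).
It fails at once if the red holder is let go in the air or from more than about 1 cm above the jig's bed (height (world z) of holder_mid above 0.065 m and contact force between the fingers and holder below 0.05 N).
It fails at once if the blue holder is shifted by more than 5 mm (distance of far_holder from where it was at the start of the episode above 0.005 m).
It fails at once if another thing on the bench is shifted by more than 15 mm (distance of any of multimeter, strippers, crimper, tape_roll, spool, contact_tray from where it was at the start of the episode above 0.015 m).
It also fails if it takes over 64 s, if anything falls off the work surface, if the arm or the gripper's body presses on something with over 40 N, if the wrist force passes 120 N, or if a joint passes its speed limit or range.

## Working session

There is one attempt and no reset: what is moved stays moved. The work goes in short steps, Python scripts to look and compute and a shell command to move; the robot and the scene stay as the last step left them, time stands still between calls to the robot, and variables do not carry over. Pictures are saved under pics/ and viewed, and the job is handed in when it is done.

```bash
mkdir -p pics; ls; python3 - <<'E'
from rig import r, optics, ticket
import cv2
s=r.sense(); print(s, r.pinch_z)
for n in("side","top"):
    im=optics.grab_frame(n); cv2.imwrite(f"pics/{n}0.png",im[:,:,::-1])
    print(n,optics.camera_info(n))
E
```

```text
pics
{'clock': 0.0, 'qpos': array([-1.30739859e+00,  3.53629200e-01,  1.63415980e+00, -5.62656137e-06,
        1.15523680e+00, -2.41657095e-03]), 'qvel': array([-4.40992942e-04,  5.50235591e-04, -1.05882714e-05,  7.97231128e-04,
       -3.19101918e-04,  6.66402291e-04]), 'joint_efforts': array([ 2.78842366e-03, -6.05241466e+01, -3.42063582e+01,  2.62683634e-04,
        9.27218789e-03,  1.52792083e-06]), 'eef_pos': array([ 164.04178458, -602.5669366 ,  230.56255497]), 'tcp_rot': array([-3.14015950e+00,  1.68113158e-06,  2.65816588e-01]), 'contact_force': array([-0.33448182,  0.33923093, -0.13817573]), 'wrist_torque': array([-0.00280234,  0.03504184,  0.03532675]), 'opening': 1.0032246518521193} -18.700000000000003
side {'fx': 492.13452690986264, 'fy': 492.13452690986264, 'cx': 320.97891760617745, 'cy': 236.16168004819602, 'world_from_camera': array([[-9.11048618e-01, -3.08827419e-01,  2.73159368e-01,
         1.65920932e+02],
       [-4.12077641e-01,  7.03747580e-01, -5.78732547e-01,
         7.23217038e+02],
       [-1.35067655e-02, -6.39816356e-01, -7.68409135e-01,
         1.04867745e+03],
       [ 0.00000000e+00,  0.00000000e+00,  0.00000000e+00,
         1.00000000e+00]])}
top {'fx': 546.7152309091599, 'fy': 546.7152309091599, 'cx': 318.0041806121671, 'cy': 240.7724336952339, 'world_from_camera': array([[ 1.60354698e-02, -9.95306525e-01,  9.54347151e-02,
         4.27822067e+02],
       [-9.99737605e-01, -1.43985984e-02,  1.78157736e-02,
        -2.39254515e+01],
       [-1.63580296e-02, -9.56953578e-02, -9.95276250e-01,
         1.26935100e+03],
       [ 0.00000000e+00,  0.00000000e+00,  0.00000000e+00,
         1.00000000e+00]])}
```

View pics/side0.png

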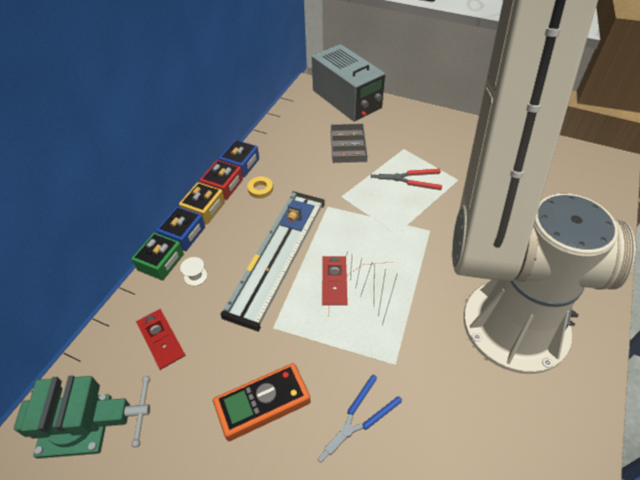

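View pics/top0.png

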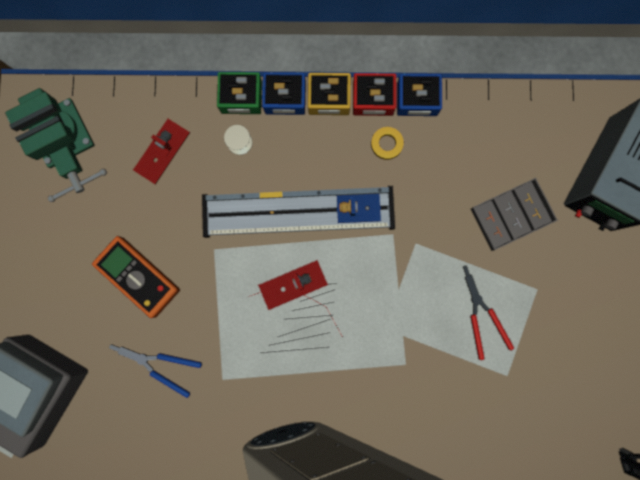

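Two red-holder candidates: A at top (293,285) / side (335,280), and B at top (162,151) / side (160,338). In the top view, columns grow toward −y, the robot's right. That makes A the one farthest right. The red box at (375,93) is a parts bin, not a holder. I'll confirm A in an enlarged crop and measure.

```bash
cat > h.py <<'E'
import numpy as np, cv2
from rig import optics
def uv(n,p):
    c=optics.camera_info(n); T=np.linalg.inv(c["world_from_camera"]); q=T[:3,:3]@np.array(p,float)+T[:3,3]
    return np.array([c["fx"]*q[0]/q[2]+c["cx"],c["fy"]*q[1]/q[2]+c["cy"]])
def ray(n,u,z):
    c=optics.camera_info(n); T=c["world_from_camera"]
    d=T[:3,:3]@np.array([(u[0]-c["cx"])/c["fx"],(u[1]-c["cy"])/c["fy"],1]); o=T[:3,3]
    return o+d*(z-o[2])/d[2]
E
python3 - <<'E'
import cv2,numpy as np
from h import *
t=cv2.imread("pics/top0.png"); s=cv2.imread("pics/side0.png")
a=cv2.resize(t[250:320,245:345],(800,560),interpolation=cv2.INTER_CUBIC); cv2.imwrite("pics/A.png",a)
b=cv2.resize(t[180:240,195:405],(800,229),interpolation=cv2.INTER_CUBIC)
c=cv2.resize(s[190:330,220:360],(370,370),interpolation=cv2.INTER_CUBIC)
d=cv2.resize(s[240:315,310:385],(370,370),interpolation=cv2.INTER_CUBIC)
o=np.zeros((600,800,3),np.uint8); o[:229]=b; o[230:600,:370]=c; o[230:600,400:770]=d
cv2.imwrite("pics/B.png",o)
for n,im,box in(("top",t,(245,250,345,320)),("side",s,(310,240,360,315))):
    hsv=cv2.cvtColor(im,cv2.COLOR_BGR2HSV)
    m=((hsv[...,0]<8)|(hsv[...,0]>172))&(hsv[...,1]>150)&(hsv[...,2]>60)
    k=np.zeros_like(m);k[box[1]:box[3],box[0]:box[2]]=1; m=(m&k).astype(np.uint8)*255
    cs,_=cv2.findContours(m,0,2); q=max(cs,key=cv2.contourArea); R=cv2.minAreaRect(q); print(n,R,cv2.contourArea(q))
    P=cv2.boxPoints(R); W=[ray(n,p,6)[:2] for p in P]; print(np.round(P,1).tolist(),np.round(W,1).tolist(),[round(float(np.linalg.norm(W[i]-W[i-1])),1) for i in range(4)])
E
```

```text
top ((292.4996337890625, 284.606201171875), (25.497323989868164, 62.65534973144531), 67.01129150390625) 1517.5
[[258.70001220703125, 285.1000061035156], [316.3999938964844, 260.6000061035156], [326.29998779296875, 284.1000061035156], [268.6000061035156, 308.6000061035156]] [[444.2, 134.0], [502.7, 1.8], [449.0, -22.1], [390.8, 109.6]] [58.7, 144.6, 58.8, 143.9]
side ((334.0, 280.5), (45.0, 22.0), 90.0) 262.5
[[323.0, 258.0], [345.0, 258.0], [345.0, 303.0], [323.0, 303.0]] [[500.5, 4.6], [447.0, -18.9], [393.4, 110.2], [443.2, 132.2]] [139.9, 58.5, 139.8, 54.5]
```

View pics/A.png

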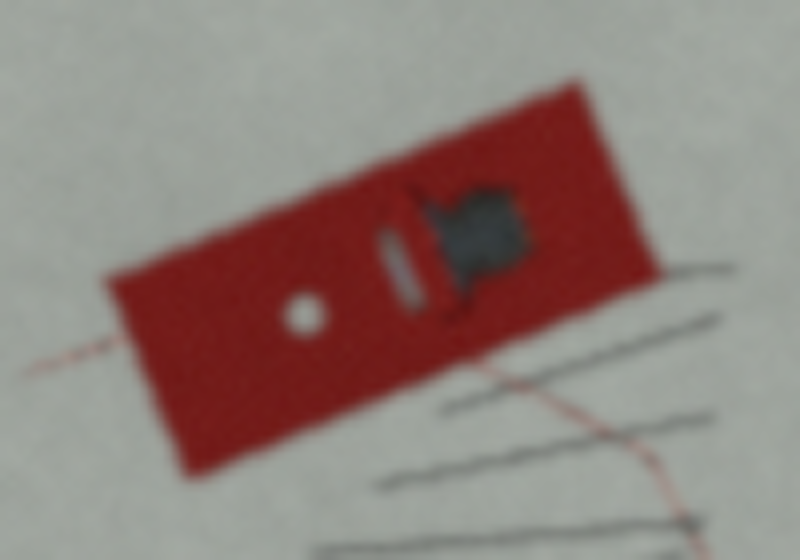

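View pics/B.png

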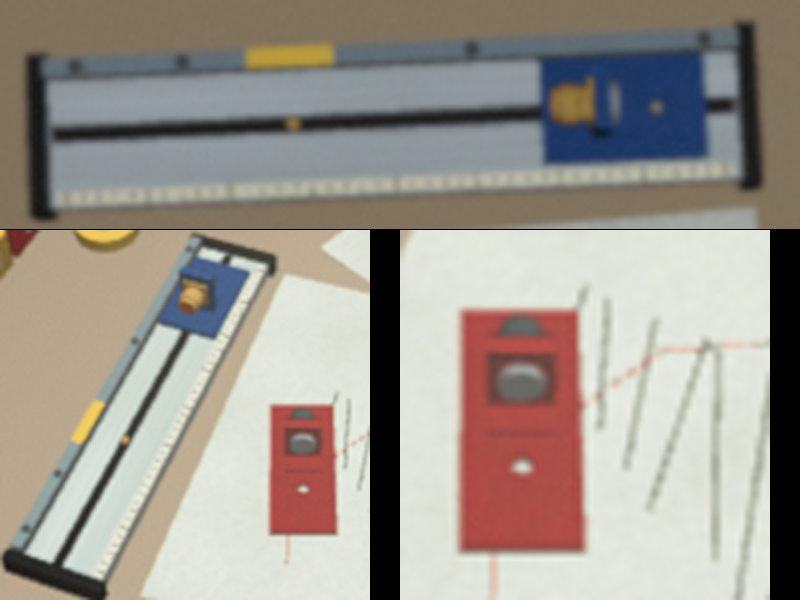

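A is the holder: connector (grey) toward the right/−y end at crop (485,230), hole at crop (305,315), that is top (283.1,289.4). The brass pin shows at top ≈(271.6,212.5) and side ≈(267.3,269.5). Next I'll measure the poses.

```bash
python3 - <<'E'
import cv2,numpy as np
from h import *
t=cv2.imread("pics/top0.png"); s=cv2.imread("pics/side0.png")
def cen(im,c,r,f):
    x,y=int(c[0]),int(c[1]); p=im[y-r:y+r+1,x-r:x+r+1].astype(float); w=f(p); w=np.clip(w,0,None)
    Y,X=np.mgrid[y-r:y+r+1,x-r:x+r+1]; return np.array([(w*X).sum()/w.sum(),(w*Y).sum()/w.sum()]),w.max()
br=lambda p:p[...,2]-p[...,0]-25
P={}
for n,im,c in(("top",t,(271,212)),("side",s,(267,269))):
    q,m=cen(im,c,4,br); P[n]=q; print("pin",n,q,m,ray(n,q,23)[:2])
def tri(P):
    A=[];b=[]
    for n in P:
        o=optics.camera_info(n)["world_from_camera"][:3,3]; d=ray(n,P[n],0)-o; d/=np.linalg.norm(d)
        M=np.eye(3)-np.outer(d,d); A.append(M); b.append(M@o)
    return np.linalg.solve(sum(A),sum(b))
print("tri pin",tri(P))
wh=lambda p:p[...,1]-60
H={}
for n,im,c in(("top",t,(283,289)),("side",s,(335,287))):
    q,m=cen(im,c,3,wh); H[n]=q; print("hole",n,q,ray(n,q,3)[:2])
# slot line in the top view: dark in bed, per column
g=cv2.cvtColor(t,cv2.COLOR_BGR2GRAY).astype(float)
pts=[]
for x in list(range(212,266))+list(range(277,332)):
    y0=213-(x-271)*0.035; ys=np.arange(int(y0)-5,int(y0)+7); w=np.clip(130-g[ys,x],0,None)
    if w.sum()>0: pts.append((x,(w*ys).sum()/w.sum()))
W=np.array([ray("top",p,18)[:2] for p in pts]); f=np.polyfit(W[:,1],W[:,0],1); print("slot x=a*y+b",f,"yaw",-np.arctan(f[0]), "resid",np.std(W[:,0]-np.polyval(f,W[:,1])))
print("slot x at pin", np.polyval(f,ray("top",P["top"],24)[1]))
# yellow patch centre, top of fence z=32
hsv=cv2.cvtColor(t,cv2.COLOR_BGR2HSV); m=(cv2.inRange(hsv,(18,110,100),(35,255,255))); m[:, :250]=0;m[:,300:]=0;m[:185]=0;m[205:]=0
ys,xs=np.nonzero(m); print("yellow",xs.min(),xs.max(),ray("top",(xs.mean(),ys.mean()),32), ray("top",(xs.min()-.5,ys.mean()),32)[1],ray("top",(xs.max()+.5,ys.mean()),32)[1])
# end caps
for x in range(200,216): print(x,int(g[205,x]),int(g[225,x]),end='; ')
E
```

```text
pin top [271.54166667 211.98809524] 52.0 [612.43952602 106.57260272]
pin side [267.02603037 268.96746204] 86.0 [612.45137575 106.67390733]
tri pin [612.48015592 106.59470072  22.87896787]
hole top [282.67936227 288.89991143] [436.38723201  78.5605971 ]
hole side [334.61834475 287.32156036] [436.08046977  76.00893584]
slot x=a*y+b [-5.79795254e-02  6.19140629e+02] yaw 0.05791468764044254 resid 0.15476502836398354
slot x at pin 612.9676705978397
yellow 260 281 [652.15749699 109.57163842  32.        ] 134.32214079308267 83.73354402413007
200 110 114; 201 89 101; 202 55 73; 203 29 41; 204 25 28; 205 25 26; 206 56 36; 207 110 72; 208 142 116; 209 149 141; 210 150 147; 211 150 146; 212 150 147; 213 151 147; 214 151 146; 215 151 147;
```

Measurements are consistent:

| Item | Value | Check |
|---|---|---|
| Pin | (612.5, 106.6), tip z 23 | Expected ≤24 |
| Slot yaw | 0.058 rad | – |
| Holder centre | ≈(446.4, 55.9), yaw ≈0.417 | Hole 25 mm from centre ✓ |
| Web | ≈(452.5, 42.2) | – |

Tool yaw should be 1.988, so I turn −98.7° about tool z first, then travel.

```bash
python3 -m jog '0 0 0 0 0 0 -7.1; 0 0 0 0 0 0 -7.1; 0 0 0 0 0 0 -7.1; 0 0 0 0 0 0 -7.1; 0 0 0 0 0 0 -7.1' 25; python3 -m jog '0 0 0 0 0 0 -7.1; 0 0 0 0 0 0 -7.1; 0 0 0 0 0 0 -7.1; 0 0 0 0 0 0 -7.1; 0 0 0 0 0 0 -7.1'; python3 -m jog '0 0 0 0 0 0 -7.1; 0 0 0 0 0 0 -7.1; 0 0 0 0 0 0 -7.1; 0 0 0 0 0 0 -7.1'
```

```text
clock: 0.52
eef_pos: [163.7, -601.2, 228.4]
tcp_rot: [-3.137, -0.003, 0.893]
contact_force: [0.5, 0.0, -0.9]
opening: 1.0
clock: 0.93
eef_pos: [163.3, -599.7, 226.0]
tcp_rot: [-3.139, -0.009, 1.518]
contact_force: [0.3, -0.1, 0.8]
opening: 1.001
clock: 1.27
eef_pos: [163.0, -598.5, 224.2]
tcp_rot: [3.139, -0.013, 2.018]
contact_force: [0.6, -0.3, -0.7]
opening: 1.001
```

```bash
python3 -m jog '0 27 30 0 0 0 0; 0 27 30 0 0 0 0; 0 27 30 0 0 0 0; 0 27 30 0 0 0 0; 0 27 30 0 0 0 0'; python3 -m jog '0 27 30 0 0 0 0; 0 27 30 0 0 0 0; 0 27 30 0 0 0 0; 0 27 30 0 0 0 0; 0 27 30 0 0 0 0';python3 -m jog '0 27 30 0 0 0 0; 0 27 30 0 0 0 0; 0 27 30 0 0 0 0; 0 27 30 0 0 0 0; 0 20 22 0 0 0 0'
cat > st.py <<'E'
import sys,numpy as np
from rig import r
from scipy.spatial.transform import Rotation as R
def go(tx,ty,tz,yaw,pitch_t=0):
    """remaining shift in tool axes, and remaining turn; pitch_t: tilt (deg) about tool y after levelling"""
    s=r.sense(); Rm=R.from_euler('xyz',s['tcp_rot']); d=np.array([tx,ty,tz])-s['eef_pos']
    T=R.from_euler('xyz',[np.pi,0,yaw])*R.from_rotvec([0,pitch_t*np.pi/180,0])
    print("t",round(float(s['clock']),2),"pos",np.round(s['eef_pos'],1),"tool shift",np.round(Rm.inv().apply(d),1),"turn",np.round((Rm.inv()*T).as_rotvec()*180/np.pi,2),"F",np.round(s['contact_force'],1),"M",np.round(s['wrist_torque'],2),"open",round(float(s['opening']),3))
if __name__=="__main__": go(*map(float,sys.argv[1:]))
E
python3 st.py 452.5 42.2 120 1.988
```

```text
clock: 1.68
eef_pos: [237.3, -410.8, 223.0]
tcp_rot: [3.141, -0.013, 2.022]
contact_force: [0.6, 0.3, 0.3]
opening: 0.997
clock: 2.1
eef_pos: [312.6, -216.6, 224.0]
tcp_rot: [3.14, -0.014, 2.019]
contact_force: [0.6, -0.0, -1.0]
opening: 0.999
clock: 2.52
eef_pos: [385.1, -31.1, 226.5]
tcp_rot: [3.138, -0.013, 2.017]
contact_force: [0.2, 0.1, 0.6]
opening: 1.001
t 2.52 pos [385.1 -31.1 226.5] tool shift [ 35.5  92.1 107.3] turn [ 0.17 -0.77  1.69] F [0.2 0.1 0.6] M [-0.04 -0.01 -0.08] open 1.001
```

```bash
python3 -m jog '0 9 24 20 0 -0.8 1.7; 0 9 24 20 0 0 0; 0 9 24 20 0 0 0; 0 9 20 20 0 0 0; 0 3 5 20 0 0 0'; python3 st.py 452.5 42.2 120 1.988
```

```text
clock: 2.93
eef_pos: [465.1, 55.2, 128.1]
tcp_rot: [3.126, 0.005, 1.993]
contact_force: [0.1, -0.2, 0.9]
opening: 0.998
t 2.93 pos [465.1  55.2 128.1] tool shift [ -6.6 -17.    7.9] turn [0.88 0.28 0.3 ] F [ 0.1 -0.2  0.9] M [ 0.03 -0.07 -0.02] open 0.998
```

```bash
python3 -m jog '0 -6.5 -17 8 0.9 0.3 0.3; 0 0 0 0 0 0 0; 0 0 0 0 0 0 0'; python3 st.py 452.5 42.2 80 1.988; python3 - <<'E'
from h import *
for n in("top","side"):
    im=optics.grab_frame(n)[:,:,::-1]; x,y=(293,270) if n=="top" else (335,265)
    cv2.imwrite(f"pics/{n}1.png",cv2.resize(np.ascontiguousarray(im[y-60:y+60,x-60:x+60]),(400,400),interpolation=cv2.INTER_CUBIC))
cv2.imwrite("pics/c1.png",np.hstack([cv2.imread("pics/top1.png"),cv2.imread("pics/side1.png")]))
E
```

```text
clock: 3.18
eef_pos: [450.1, 43.7, 115.0]
tcp_rot: [-3.133, -0.003, 1.991]
contact_force: [0.2, -0.0, -0.5]
opening: 1.001
t 3.18 pos [450.1  43.7 115. ] tool shift [-2.4  1.9 35. ] turn [-0.47 -0.18  0.19] F [ 0.2 -0.  -0.5] M [ 0.   -0.03  0.02] open 1.001
```

View pics/c1.png

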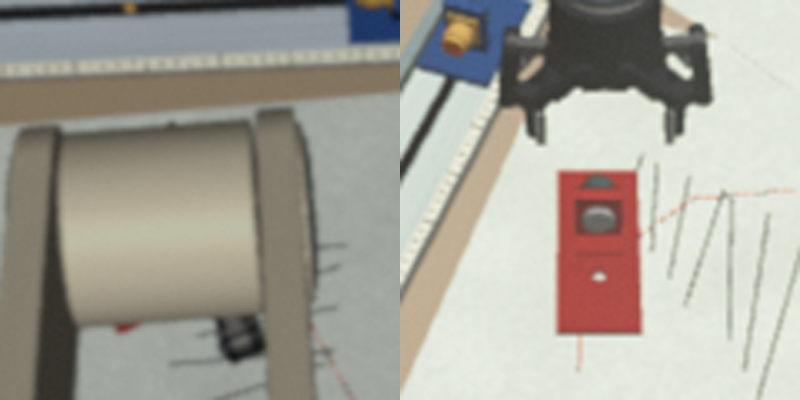

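The top view is blocked by the arm. The side view shows the open fingers at crop (538,130) and (675,130), straddling the holder's width and parallel to it. Descending.

```bash
python3 -m jog '0 -2.4 1.9 20 -0.4 -0.2 0.2; 0 0 0 20 0 0 0; 0 0 0 10 0 0 0; 0 0 0 0 0 0 0'; python3 st.py 452.5 42.2 21 1.988
```

```text
clock: 3.62
eef_pos: [457.5, 41.3, 69.2]
tcp_rot: [3.13, 0.005, 1.984]
contact_force: [-0.2, -0.4, 0.4]
opening: 1.0
t 3.62 pos [457.5  41.3  69.2] tool shift [ 3.1 -4.7 48.2] turn [ 0.65  0.27 -0.2 ] F [-0.2 -0.4  0.4] M [ 0.01  0.02 -0.01] open 1.0
```

```bash
python3 -m jog '0 2 -3 8 0.4 0.2 -0.2; 0 0 0 0 0 0 0; 0 0 0 0 0 0 0'; python3 st.py 452.5 42.2 21 1.988;  python3 -m jog '0 0 0 0 0 0 0; 0 0 0 0 0 0 0'; python3 st.py 452.5 42.2 21 1.988
```

```text
clock: 3.87
eef_pos: [455.3, 41.6, 63.0]
tcp_rot: [3.134, 0.002, 1.987]
contact_force: [0.7, -0.2, -0.2]
opening: 1.001
t 3.87 pos [455.3  41.6  63. ] tool shift [ 1.8 -2.7 42. ] turn [ 0.41  0.12 -0.06] F [ 0.7 -0.2 -0.2] M [-0.01  0.02  0.01] open 1.001
clock: 4.03
eef_pos: [456.1, 41.6, 64.2]
tcp_rot: [3.133, 0.003, 1.987]
contact_force: [-0.4, 0.4, 0.1]
opening: 1.002
t 4.03 pos [456.1  41.6  64.2] tool shift [ 2.1 -3.4 43.2] turn [ 0.51  0.15 -0.07] F [-0.4  0.4  0.1] M [-0.    0.01 -0.05] open 1.002
```

```bash
python3 -m jog '0 1.5 -3 12 0.4 0.1 0; 0 0.3 -0.7 12 0 0 0; 0 0 0 10 0 0 0; 0 0 0 0 0 0 0'; python3 st.py 452.5 42.2 21 1.988;  python3 -m jog '0 0 0 0 0 0 0'; python3 st.py 452.5 42.2 21 1.988
```

```text
clock: 4.37
eef_pos: [453.4, 42.0, 29.4]
tcp_rot: [3.136, 0.002, 1.987]
contact_force: [-0.0, 0.3, 1.0]
opening: 1.002
t 4.37 pos [453.4  42.   29.4] tool shift [ 0.5 -0.8  8.4] turn [ 0.32  0.13 -0.07] F [-0.   0.3  1. ] M [-0.    0.04  0.04] open 1.002
clock: 4.45
eef_pos: [452.9, 42.0, 28.8]
tcp_rot: [3.137, 0.002, 1.987]
contact_force: [0.5, -0.0, 1.1]
opening: 1.0
t 4.45 pos [452.9  42.   28.8] tool shift [ 0.3 -0.4  7.8] turn [ 0.25  0.1  -0.06] F [ 0.5 -0.   1.1] M [-0.06  0.04 -0.01] open 1.0
```

Aligned. I'll go down the rest of the way and close gently.

```bash
python3 -m jog '0 0 0 7 0.2 0.1 0; 0 0 0 0 0 0 0; 60 0 0 0 0 0 0; 90 0 0 0 0 0 0; 110 0 0 0 0 0 0' 30; python3 st.py 452.5 42.2 21 1.988; python3 -m jog '140 0 0 0 0 0 0; 160 0 0 0 0 0 0; 180 0 0 0 0 0 0; 200 0 0 0 0 0 0; 200 0 0 0 0 0 0' 30; python3 st.py 452.5 42.2 21 1.988
```

```text
clock: 4.87
eef_pos: [453.2, 42.1, 21.5]
tcp_rot: [3.141, -0.0, 1.987]
contact_force: [-0.7, -0.3, -0.3]
opening: 0.607
t 4.87 pos [453.2  42.1  21.5] tool shift [ 0.3 -0.6  0.5] turn [ 0.04 -0.   -0.07] F [-0.7 -0.3 -0.3] M [-0.04 -0.05 -0.03] open 0.607
clock: 5.28
eef_pos: [453.4, 42.1, 22.2]
tcp_rot: [3.14, 0.0, 1.987]
contact_force: [-0.1, 0.4, -2.4]
opening: 0.419
t 5.28 pos [453.4  42.1  22.2] tool shift [ 0.4 -0.8  1.2] turn [ 0.09  0.02 -0.06] F [-0.1  0.4 -2.4] M [ 0.03 -0.02  0.03] open 0.419
```

Gripped: the opening is 0.419, or 35.6 mm, and the web is 36 mm. Lifting.

```bash
python3 -m jog '200 0 0 -5 0 0 0; 200 0 0 -8 0 0 0; 200 0 0 -12 0 0 0; 200 0 0 -15 0 0 0; 200 0 0 -12 0 0 0' 40; python3 -m jog '200 0 0 -12 0 0 0; 200 0 0 0 0 0 0; 200 0 0 0 0 0 0'; python3 st.py 620 80 85 1.629
```

```text
clock: 5.7
eef_pos: [450.8, 41.9, 75.4]
tcp_rot: [-3.137, -0.002, 1.987]
contact_force: [-0.6, -0.3, -2.1]
opening: 0.412
clock: 5.95
eef_pos: [452.3, 42.0, 91.8]
tcp_rot: [3.141, -0.0, 1.987]
contact_force: [0.7, -1.0, -2.7]
opening: 0.415
t 5.95 pos [452.3  42.   91.8] tool shift [-33.1 168.8   6.9] turn [ 2.000e-02 -1.000e-02  2.051e+01] F [ 0.7 -1.  -2.7] M [-0.05 -0.06 -0.01] open 0.415
```

```bash
python3 -m jog '200 -5 14 0 0 0 0; 200 -9 24 0 0 0 0; 200 -10 27 0 0 0 0; 200 -10 27 0 0 0 0; 200 -9 24 0 0 0 0'; python3 -m jog '200 -6 16 0 0 0 0; 200 0 0 0 0 0 5; 200 0 0 0 0 0 6; 200 0 0 0 0 0 5; 200 0 0 0 0 0 0'; python3 st.py 616 51.7 85 1.629
```

```text
clock: 6.37
eef_pos: [571.7, 49.2, 88.8]
tcp_rot: [-3.134, -0.003, 1.987]
contact_force: [-0.3, -0.4, -2.9]
opening: 0.413
clock: 6.78
eef_pos: [594.6, 50.5, 84.0]
tcp_rot: [-3.133, -0.001, 1.696]
contact_force: [0.2, 0.2, -2.6]
opening: 0.417
t 6.78 pos [594.6  50.5  84. ] tool shift [-1.5 21.4 -1.2] turn [-0.51 -0.02  3.84] F [ 0.2  0.2 -2.6] M [-0.04 -0.   -0.  ] open 0.417
```

```bash
python3 -m jog '200 0 11 0 0 0 3.8; 200 -1 10 0 -0.5 0 0; 200 0 0 0 0 0 0; 200 0 0 0 0 0 0'; python3 st.py 616 51.7 85 1.629; python3 - <<'E'
from h import *
for n in("top","side"):
    im=optics.grab_frame(n)[:,:,::-1]; cv2.imwrite(f"pics/{n}2.png",im)
    x,y=(285,210) if n=="top" else (275,255)
    cv2.imwrite(f"pics/{n}2c.png",cv2.resize(np.ascontiguousarray(im[y-50:y+50,x-50:x+50]),(400,400),interpolation=cv2.INTER_CUBIC))
cv2.imwrite("pics/c2.png",np.hstack([cv2.imread("pics/top2c.png"),cv2.imread("pics/side2c.png")]))
E
```

```text
clock: 7.12
eef_pos: [614.3, 51.2, 81.0]
tcp_rot: [-3.138, 0.0, 1.64]
contact_force: [-0.4, -0.1, -1.6]
opening: 0.416
t 7.12 pos [614.3  51.2  81. ] tool shift [ 0.4  1.7 -4. ] turn [-0.23  0.01  0.62] F [-0.4 -0.1 -1.6] M [-0.05  0.04  0.03] open 0.416
```

View pics/c2.png

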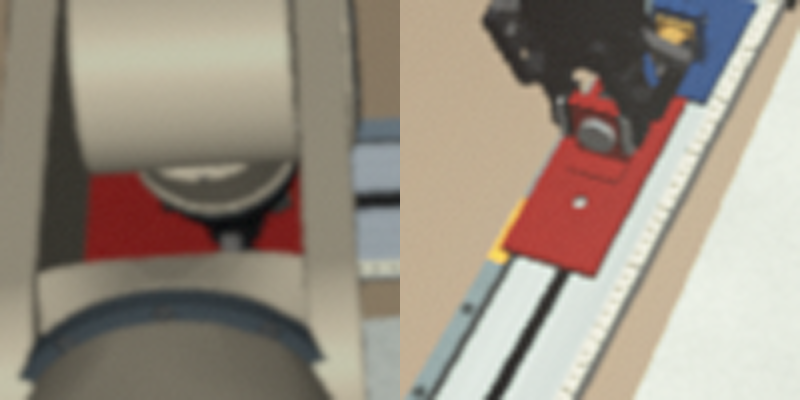

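The side view shows the plate above the bed with its hole at crop (580,203), i.e. full-image ≈(270,256). I'll use it to check how the holder sits in the grip.

```bash
python3 - <<'E'
from h import *
from rig import r
im=cv2.imread("pics/side2.png").astype(float)
x,y,k=270,256,4
p=im[y-k:y+k+1,x-k:x+k+1]; w=np.clip(p[...,1]-95,0,None); print(p[...,1].astype(int))
Y,X=np.mgrid[y-k:y+k+1,x-k:x+k+1]; q=((w*X).sum()/w.sum(),(w*Y).sum()/w.sum())
s=r.sense(); z=s['eef_pos'][2]-22.2
print(q, s['eef_pos'], s['tcp_rot'])
for zz in(0,3,6): print("hole at",zz,np.round(ray("side",q,z+zz)[:2],1))
a=s['tcp_rot'][2]-np.pi/2
print("expected",s['eef_pos'][:2]+40*np.array([-np.sin(a),np.cos(a)]))
E
```

```text
[[ 69  66  69  65  68  66  69  67  70]
 [ 67  67  67  68  70  67  67  69  69]
 [ 65  68  86 113 123  97  70  70  70]
 [ 64  72 125 180 183 128  71  68  71]
 [ 67  72 127 175 163 104  72  69  71]
 [ 66  65  75  84  81  70  69  67  69]
 [ 67  67  66  66  66  67  68  71  69]
 [ 68  68  67  69  67  70  69  69  69]
 [ 70  68  66  67  68  71  69  68  69]]
(np.float64(269.44397463002116), np.float64(255.29809725158563)) [614.13544967  51.21970674  81.17457852] [-3.13763274e+00  1.19210527e-04  1.63879227e+00]
hole at 0 [611.5  88. ]
hole at 3 [610.2  90. ]
hole at 6 [608.8  91.9]
expected [611.41770722  91.12727339]
```

The camera and the grip-based hole positions agree within about 1.2 mm. I'll tilt 3° (+y end up) so the plate's −y end and the pin meet together, and descend over the bed with the hole about 15 mm short of the pin.

```bash
python3 -m jog '200 0.5 2 6 -0.2 1.5 0.6; 200 0 0 8 0 1.5 0; 200 0 0 5 0 0 0; 200 0 0 0 0 0 0; 200 0 0 0 0 0 0'; python3 st.py 616.6 52.2 48 1.629 3
```

```text
clock: 7.63
eef_pos: [614.5, 52.4, 61.9]
tcp_rot: [-3.141, -0.053, 1.634]
contact_force: [0.8, 0.0, -2.1]
opening: 0.415
t 7.63 pos [614.5  52.4  61.9] tool shift [-1.   2.1 13.9] turn [-0.06 -0.02  0.29] F [ 0.8  0.  -2.1] M [-0.04  0.04 -0.01] open 0.415
```

```bash
python3 -m jog '200 -1 2 5 0 0 0.3; 200 0 0.3 4 0 0 0; 200 0 0.3 2 0 0 0; 200 0 0 0 0 0 0'; python3 st.py 616.6 52.2 46 1.629 3
```

```text
clock: 7.97
eef_pos: [617.5, 52.5, 50.7]
tcp_rot: [-3.141, -0.051, 1.63]
contact_force: [-0.7, 0.7, -2.1]
opening: 0.411
t 7.97 pos [617.5  52.5  50.7] tool shift [-0.5 -1.   4.7] turn [-0.01  0.07  0.06] F [-0.7  0.7 -2.1] M [-0.04  0.06  0.04] open 0.411
```

```bash
python3 -m jog '200 -0.5 -1 2 0 0 0; 200 0 0 1 0 0 0; 200 0 0 0 0 0 0'; python3 st.py 616.6 52.2 44 1.629 3; python3 -m jog '200 0 0 1 0 0 0; 200 0 0 0 0 0 0'; python3 st.py 616.6 52.2 44 1.629 3
```

```text
clock: 8.22
eef_pos: [616.6, 52.4, 47.4]
tcp_rot: [-3.141, -0.051, 1.631]
contact_force: [0.3, -1.0, -1.8]
opening: 0.417
t 8.22 pos [616.6  52.4  47.4] tool shift [-0.4  0.   3.4] turn [-0.01  0.08  0.09] F [ 0.3 -1.  -1.8] M [-0.06 -0.03 -0.01] open 0.417
clock: 8.38
eef_pos: [616.5, 52.5, 46.3]
tcp_rot: [-3.141, -0.051, 1.631]
contact_force: [-0.7, -0.3, -1.4]
opening: 0.414
t 8.38 pos [616.5  52.5  46.3] tool shift [-0.4  0.1  2.3] turn [-0.02  0.08  0.1 ] F [-0.7 -0.3 -1.4] M [-0.04  0.02  0.02] open 0.414
```

```bash
for i in 1; do python3 -m jog '200 0 0 0.8 0 0 0; 200 0 0 0 0 0 0'; done; python3 st.py 616.6 52.2 44 1.629 3; python3 -m jog '200 0 0 0.8 0 0 0; 200 0 0 0 0 0 0'; python3 st.py 616.6 52.2 44 1.629 3; python3 -m jog '200 0 0 0.6 0 0 0; 200 0 0 0 0 0 0'; python3 st.py 616.6 52.2 44 1.629 3
```

```text
clock: 8.55
eef_pos: [616.6, 52.5, 45.6]
tcp_rot: [3.142, -0.051, 1.631]
contact_force: [-0.5, 0.2, -2.0]
opening: 0.412
t 8.55 pos [616.6  52.5  45.6] tool shift [-0.4 -0.   1.6] turn [-0.    0.08  0.09] F [-0.5  0.2 -2. ] M [-0.01  0.01 -0.01] open 0.412
clock: 8.72
eef_pos: [616.7, 52.5, 44.9]
tcp_rot: [3.141, -0.051, 1.631]
contact_force: [-0.2, 0.1, -2.0]
opening: 0.415
t 8.72 pos [616.7  52.5  44.9] tool shift [-0.4 -0.2  0.9] turn [0.02 0.08 0.09] F [-0.2  0.1 -2. ] M [-0.02  0.01  0.04] open 0.415
clock: 8.88
eef_pos: [616.8, 52.5, 44.3]
tcp_rot: [3.141, -0.051, 1.631]
contact_force: [0.0, -0.2, -1.7]
opening: 0.412
t 8.88 pos [616.8  52.5  44.3] tool shift [-0.4 -0.2  0.2] turn [0.02 0.08 0.09] F [ 0.  -0.2 -1.7] M [-0.05 -0.   -0.05] open 0.412
```

```bash
python3 -m jog '200 0 0 0.6 0 0 0; 200 0 0 0 0 0 0'; python3 st.py 616.6 52.2 44 1.629 3; python3 -m jog '200 0 0 0.6 0 0 0; 200 0 0 0 0 0 0'; python3 st.py 616.6 52.2 44 1.629 3
```

```text
clock: 9.05
eef_pos: [616.8, 52.6, 43.6]
tcp_rot: [3.141, -0.051, 1.631]
contact_force: [0.5, 0.8, -1.8]
opening: 0.415
t 9.05 pos [616.8  52.6  43.6] tool shift [-0.3 -0.2 -0.4] turn [0.02 0.08 0.09] F [ 0.5  0.8 -1.8] M [-0.04 -0.01  0.02] open 0.415
clock: 9.22
eef_pos: [616.9, 52.5, 43.2]
tcp_rot: [3.141, -0.051, 1.631]
contact_force: [-1.2, -0.9, -1.2]
opening: 0.416
t 9.22 pos [616.9  52.5  43.2] tool shift [-0.3 -0.4 -0.8] turn [0.04 0.08 0.09] F [-1.2 -0.9 -1.2] M [-0.05  0.12  0.07] open 0.416
```

```bash
python3 -m jog '200 0 0 0.5 0 0 0; 200 0 0 0 0 0 0'; python3 st.py 616.6 52.2 44 1.629 3; python3 -m jog '200 0 0 0.4 0 0 0; 200 0 0 0 0 0 0'; python3 st.py 616.6 52.2 44 1.629 3
```

```text
clock: 9.38
eef_pos: [617.0, 52.5, 43.2]
tcp_rot: [3.141, -0.051, 1.631]
contact_force: [1.0, -0.4, -1.2]
opening: 0.41
t 9.38 pos [617.   52.5  43.2] tool shift [-0.3 -0.4 -0.8] turn [0.04 0.08 0.1 ] F [ 1.  -0.4 -1.2] M [-0.05  0.08  0.03] open 0.41
clock: 9.55
eef_pos: [617.0, 52.5, 43.2]
tcp_rot: [3.141, -0.051, 1.631]
contact_force: [-1.5, 0.1, 0.2]
opening: 0.416
t 9.55 pos [617.   52.5  43.2] tool shift [-0.3 -0.4 -0.8] turn [0.05 0.08 0.1 ] F [-1.5  0.1  0.2] M [-0.07  0.17  0.07] open 0.416
```

The z reading has stopped at 43.2, and the predicted laid height was 43.3. Fz has risen by about 2 N, so the plate is resting lightly. Looking.

```bash
python3 - <<'E'
from h import *
im=optics.grab_frame("side")[:,:,::-1]; cv2.imwrite("pics/side3.png",im)
x,y=270,262
cv2.imwrite("pics/c3.png",cv2.resize(np.ascontiguousarray(im[y-40:y+40,x-50:x+50]),(800,640)[:2] if 0 else (750,600),interpolation=cv2.INTER_CUBIC))
E
```

```text
(no output)
```

View pics/c3.png

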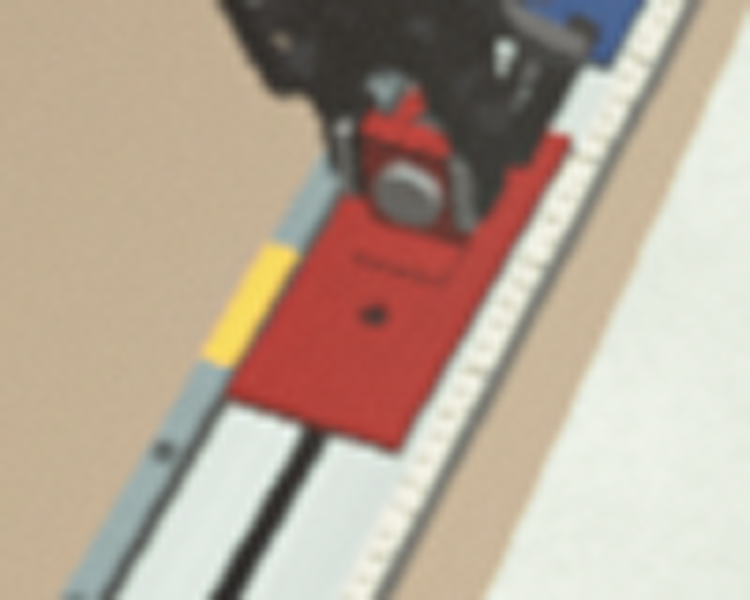

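The plate is lying on the jig with its far edge close to the fence. The hole is dark (over the slot, not the pin) at crop (373,315), full-image ≈(269.7,264).

```bash
python3 - <<'E'
from h import *
from rig import r
im=cv2.imread("pics/side3.png").astype(float)
x,y,k=270,264,4
p=im[y-k:y+k+1,x-k:x+k+1]; w=np.clip(160-p[...,2],0,None); print(p[...,2].astype(int))
Y,X=np.mgrid[y-k:y+k+1,x-k:x+k+1]; q=((w*X).sum()/w.sum(),(w*Y).sum()/w.sum()); print(q)
h=ray("side",q,26.5)[:2]; pin=np.array([612.6,106.6]); a=.058
d=h-pin; print("hole",h,"rel pin: along x %.1f y %.1f"%(d@[np.cos(a),np.sin(a)],d@[-np.sin(a),np.cos(a)]))
s=r.sense(); a2=s['tcp_rot'][2]-np.pi/2; d=s['eef_pos'][:2]+40*np.array([-np.sin(a2),np.cos(a2)])+[0,1.2]-pin; print("by grip: x %.1f y %.1f"%(d@[np.cos(a),np.sin(a)],d@[-np.sin(a),np.cos(a)]))
E
```

```text
[[176 177 179 179 179 178 178 179 179]
 [178 178 176 174 172 176 180 180 180]
 [178 175 166 153 146 160 179 181 180]
 [180 163 129 102  97 134 173 181 180]
 [179 163 124  93  91 133 170 181 179]
 [181 176 159 144 141 163 180 181 178]
 [178 178 178 177 179 180 182 178 178]
 [178 179 177 179 179 181 179 180 180]
 [178 179 177 177 179 179 178 179 181]]
(np.float64(269.46774193548384), np.float64(263.57603686635946))
hole [613.3288241   91.04106426] rel pin: along x -0.2 y -15.6
by grip: x 1.2 y -13.0
```

The camera puts the hole 15.6 mm short of the pin along y and −0.2 mm in x. The grip estimate says 13 mm and +1.2 mm. Now a light drag toward +y.

```bash
python3 -m jog '200 1.2 0 0 0 0 0; 200 1.2 0 0 0 0 0; 200 1.2 0 0 0 0 0; 200 0 0 0 0 0 0'; python3 st.py 616.6 52.2 43.2 1.629 3; python3 -m jog '200 1.2 0 0 0 0 0; 200 1.2 0 0 0 0 0; 200 1.2 0 0 0 0 0;200 0 0 0 0 0 0'; python3 st.py 616.6 52.2 43.2 1.629 3
```

```text
clock: 9.93
eef_pos: [617.4, 56.1, 43.3]
tcp_rot: [3.139, -0.05, 1.631]
contact_force: [0.3, -1.2, 0.6]
opening: 0.408
t 9.93 pos [617.4  56.1  43.3] tool shift [-3.8 -1.  -0.1] turn [0.12 0.11 0.09] F [ 0.3 -1.2  0.6] M [-0.06  0.14  0.06] open 0.408
clock: 10.27
eef_pos: [617.5, 60.0, 43.6]
tcp_rot: [3.139, -0.05, 1.631]
contact_force: [0.5, -0.8, 0.2]
opening: 0.414
t 10.27 pos [617.5  60.   43.6] tool shift [-7.7 -1.3 -0. ] turn [0.15 0.12 0.1 ] F [ 0.5 -0.8  0.2] M [-0.13  0.03 -0.04] open 0.414
```

```bash
python3 -m jog '200 0.5 -0.7 0 0.1 0 0; 200 0.5 -0.7 0 0 0 0; 200 0 0 0 0 0 0'; python3 st.py 616.6 52.2 43.2 1.629 3; cat > hole.py <<'E'
from h import *
from rig import r
import sys
im=optics.grab_frame("side")[:,:,::-1]; cv2.imwrite("pics/side_%s.png"%sys.argv[1],im); im=im.astype(float)
h0=np.array([float(sys.argv[2]),float(sys.argv[3])]); u=uv("side",[*h0,26.5]); x,y=np.round(u).astype(int); k=5
p=im[y-k:y+k+1,x-k:x+k+1]; bg=np.median(p.reshape(-1,3),axis=0); w=np.clip(np.abs(p-bg).sum(2)-30,0,None)
Y,X=np.mgrid[y-k:y+k+1,x-k:x+k+1]; q=((w*X).sum()/w.sum(),(w*Y).sum()/w.sum())
h=ray("side",q,26.5)[:2]; pin=np.array([612.6,106.6]); a=.058; d=h-pin
print(q,"hole",h,"rel pin: along x %.1f y %.1f"%(d@[np.cos(a),np.sin(a)],d@[-np.sin(a),np.cos(a)]))
x,y=270,262;cv2.imwrite("pics/c_%s.png"%sys.argv[1],cv2.resize(np.ascontiguousarray(im[y-40:y+40,x-50:x+50]).astype(np.uint8),(750,600),interpolation=cv2.INTER_CUBIC))
E
python3 hole.py 4 612.7 99
```

```text
clock: 10.52
eef_pos: [616.3, 61.3, 43.6]
tcp_rot: [3.14, -0.05, 1.631]
contact_force: [1.0, -1.8, 0.2]
opening: 0.413
t 10.52 pos [616.3  61.3  43.6] tool shift [-9.1 -0.2 -0.1] turn [0.09 0.11 0.1 ] F [ 1.  -1.8  0.2] M [-0.18  0.01 -0.07] open 0.413
(np.float64(268.2464788732394), np.float64(265.8920187793427)) hole [612.69980904  98.87711363] rel pin: along x -0.3 y -7.7
```

View pics/c_4.png

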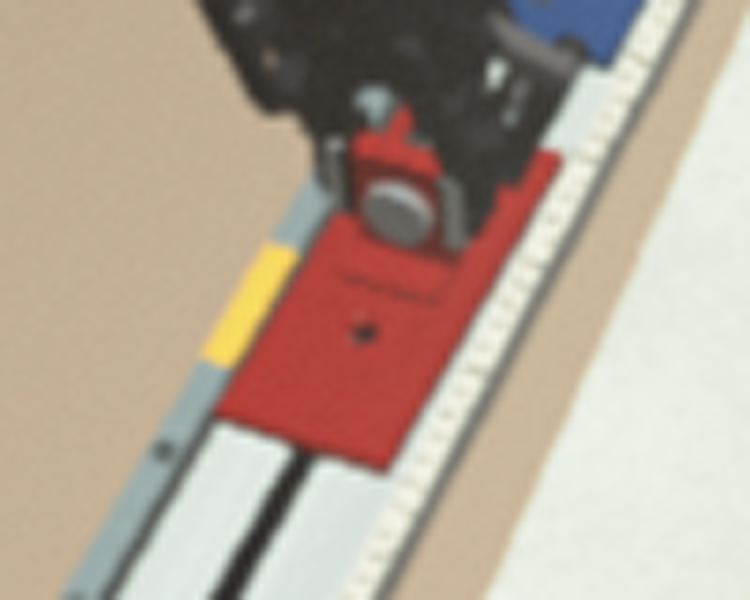

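The hole is at crop (365,330), about 7.7 mm short of the pin by camera and −0.3 mm in x. I'll continue in smaller steps.

```bash
python3 -m jog '200 0.8 0 0 0 0 0; 200 0.8 0 0 0 0 0; 200 0 0 0 0 0 0'; python3 st.py 616 66 43.2 1.629 3;python3 -m jog '200 0.6 0 0 0 0 0; 200 0 0 0 0 0 0'; python3 st.py 616 66 43.2 1.629 3; python3 -m jog '200 0.6 0 0 0 0 0; 200 0 0 0 0 0 0'; python3 st.py 616 66 43.2 1.629 3; python3 hole.py 5 612.7 102.2
```

```text
clock: 10.82
eef_pos: [616.0, 63.0, 43.5]
tcp_rot: [3.14, -0.05, 1.631]
contact_force: [0.5, -0.4, -0.2]
opening: 0.415
t 10.82 pos [616.   63.   43.5] tool shift [3.  0.2 0.5] turn [0.06 0.11 0.09] F [ 0.5 -0.4 -0.2] M [-0.08 -0.07 -0.02] open 0.415
clock: 10.98
eef_pos: [615.8, 63.7, 43.5]
tcp_rot: [3.141, -0.051, 1.631]
contact_force: [-0.5, -0.1, -1.0]
opening: 0.414
t 10.98 pos [615.8  63.7  43.5] tool shift [2.3 0.3 0.4] turn [0.05 0.11 0.09] F [-0.5 -0.1 -1. ] M [-0.03 -0.07 -0.05] open 0.414
clock: 11.15
eef_pos: [615.7, 64.4, 43.4]
tcp_rot: [3.141, -0.051, 1.631]
contact_force: [0.1, -0.2, -1.0]
opening: 0.413
t 11.15 pos [615.7  64.4  43.4] tool shift [1.5 0.4 0.3] turn [0.04 0.1  0.09] F [ 0.1 -0.2 -1. ] M [-0.04 -0.07 -0.02] open 0.413
(np.float64(267.89724310776944), np.float64(266.77694235588973)) hole [612.18353773 101.73387958] rel pin: along x -0.7 y -4.8
```

```bash
python3 -m jog '200 0.7 0.4 0.3 0 0 0; 200 0 0 0 0 0 0'; python3 st.py 616 66 43.2 1.629 3;python3 -m jog '200 0.6 0.1 0.2 0 0 0; 200 0 0 0 0 0 0'; python3 st.py 616 66 43.2 1.629 3; python3 -m jog '200 0.6 0 0.1 0 0 0; 200 0 0 0 0 0 0'; python3 st.py 616 66 43.2 1.629 3; python3 hole.py 6 612.7 103.7
```

```text
clock: 11.37
eef_pos: [615.9, 65.3, 43.0]
tcp_rot: [3.141, -0.051, 1.631]
contact_force: [0.2, 0.4, -0.9]
opening: 0.413
t 11.37 pos [615.9  65.3  43. ] tool shift [ 0.7  0.1 -0.2] turn [0.03 0.09 0.09] F [ 0.2  0.4 -0.9] M [-0.02 -0.14 -0.02] open 0.413
clock: 11.53
eef_pos: [616.1, 65.9, 42.9]
tcp_rot: [3.141, -0.051, 1.631]
contact_force: [0.2, 0.3, 0.0]
opening: 0.413
t 11.53 pos [616.1  65.9  42.9] tool shift [ 0.1 -0.  -0.3] turn [0.03 0.1  0.1 ] F [0.2 0.3 0. ] M [-0.17  0.02 -0.01] open 0.413
clock: 11.7
eef_pos: [616.0, 66.5, 42.9]
tcp_rot: [3.141, -0.05, 1.631]
contact_force: [-1.1, 0.2, -0.6]
opening: 0.416
t 11.7 pos [616.   66.5  42.9] tool shift [-0.5 -0.1 -0.4] turn [0.03 0.11 0.1 ] F [-1.1  0.2 -0.6] M [-0.14 -0.05 -0.02] open 0.416
(np.float64(267.33029612756263), np.float64(267.90660592255125)) hole [611.81202512 105.494741  ] rel pin: along x -0.9 y -1.1
```

View pics/c_6.png

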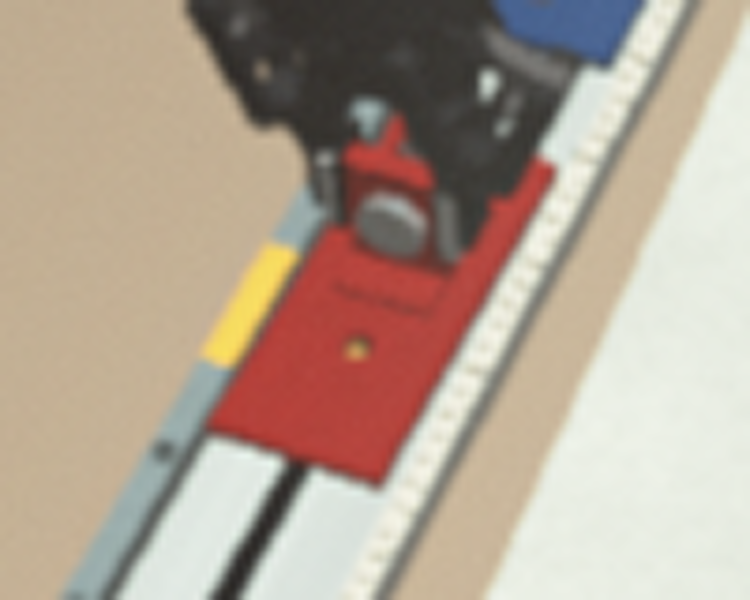

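Brass now shows in the hole, at crop (355,350), with a dark sliver on the lower right. That means the pin lies slightly to +x/+y of the hole centre, so I'll nudge both ways.

```bash
python3 -m jog '200 0.5 0.6 0.1 0 0 0; 200 0 0 0 0 0 0'; python3 st.py 616 66 43.2 1.629 3;python3 -m jog '200 0.5 0.3 0.1 0 0 0; 200 0 0 0 0 0 0'; python3 st.py 616 66 43.2 1.629 3; python3 hole.py 7 612.7 105.7; python3 - <<'E'
import cv2
im=cv2.imread("pics/side_7.png"); cv2.imwrite("pics/z7.png",cv2.resize(im[255:285,250:290],(800,600),interpolation=cv2.INTER_CUBIC))
E
```

```text
clock: 11.92
eef_pos: [616.5, 67.0, 42.8]
tcp_rot: [3.141, -0.05, 1.631]
contact_force: [-0.2, -0.2, 0.4]
opening: 0.412
t 11.92 pos [616.5  67.   42.8] tool shift [-0.9 -0.5 -0.4] turn [0.01 0.11 0.1 ] F [-0.2 -0.2  0.4] M [-0.15 -0.08 -0.01] open 0.412
clock: 12.08
eef_pos: [616.7, 67.5, 42.8]
tcp_rot: [3.141, -0.05, 1.631]
contact_force: [-0.7, 0.4, 0.5]
opening: 0.412
t 12.08 pos [616.7  67.5  42.8] tool shift [-1.4 -0.8 -0.5] turn [0.   0.12 0.1 ] F [-0.7  0.4  0.5] M [-0.23  0.03  0.02] open 0.412
(np.float64(266.77932098765433), np.float64(268.4074074074074)) hole [612.35327937 107.46848384] rel pin: along x -0.2 y 0.9
```

View pics/z7.png

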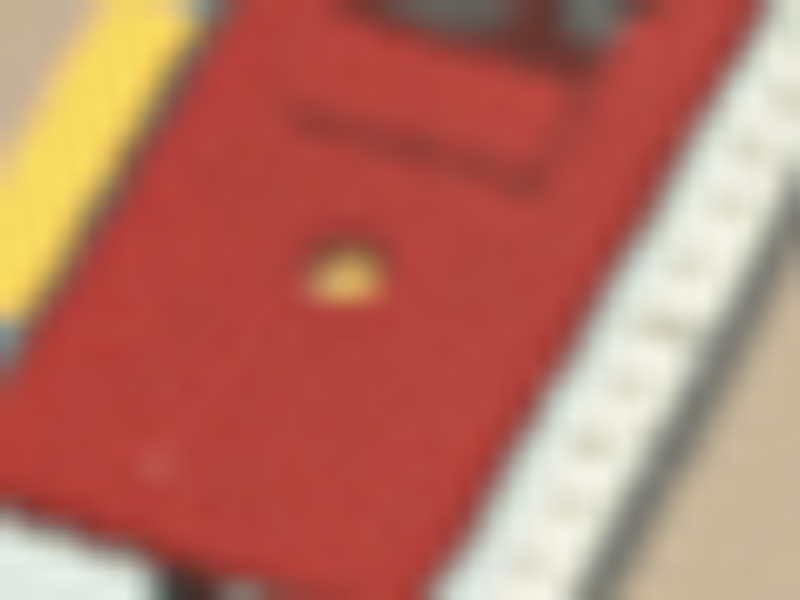

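Brass fills the visible hole at crop (345,275), so the hole is over the pin. I'll lower it in the grip rather than let it fall: remove the tilt degree by degree while descending and watch the forces.

```bash
python3 -m jog '200 0.1 0 0.5 0 -0.5 0; 200 0 0 0 0 0 0'; python3 st.py 616 66 43.2 1.629 0;python3 -m jog '200 0.1 0 0.5 0 -0.5 0; 200 0 0 0 0 0 0'; python3 st.py 616 66 43.2 1.629 0; python3 hole.py 8 612.7 106.7; python3 - <<'E'
import cv2
im=cv2.imread("pics/side_8.png"); cv2.imwrite("pics/z8.png",cv2.resize(im[255:285,250:290],(800,600),interpolation=cv2.INTER_CUBIC))
E
```

```text
clock: 12.3
eef_pos: [616.8, 67.7, 42.3]
tcp_rot: [3.141, -0.041, 1.63]
contact_force: [-0.5, -0.9, -1.3]
opening: 0.412
t 12.3 pos [616.8  67.7  42.3] tool shift [-1.6 -0.9 -0.9] turn [ 0.02 -2.36  0.07] F [-0.5 -0.9 -1.3] M [-0.33 -0.02  0.01] open 0.412
clock: 12.47
eef_pos: [616.8, 68.0, 41.7]
tcp_rot: [3.141, -0.031, 1.63]
contact_force: [0.0, -0.7, -0.7]
opening: 0.415
t 12.47 pos [616.8  68.   41.7] tool shift [-1.9 -0.9 -1.5] turn [ 0.02 -1.8   0.08] F [ 0.  -0.7 -0.7] M [-0.27 -0.   -0.  ] open 0.415
(np.float64(266.9704049844237), np.float64(268.7071651090343)) hole [611.45097285 108.1083463 ] rel pin: along x -1.1 y 1.6
```

View pics/z8.png

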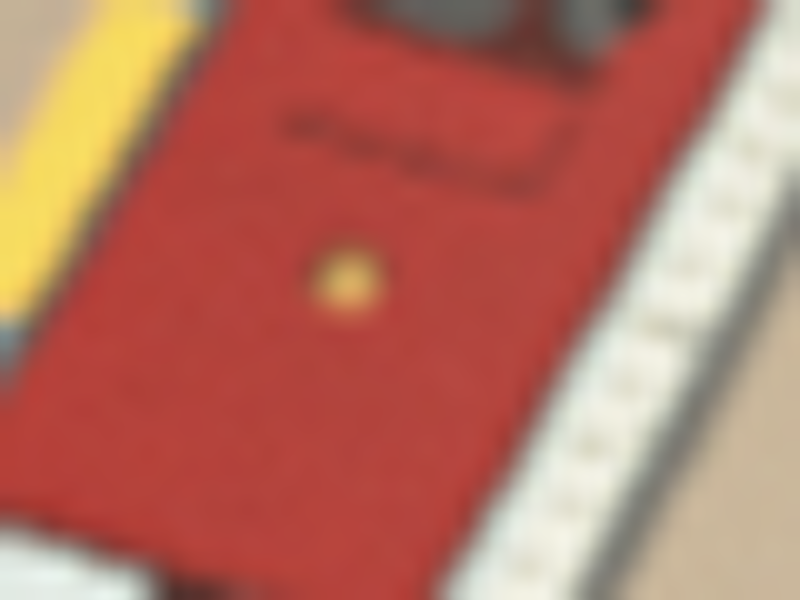

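The brass now looks rounder (crop (348,283)) with forces near zero, so the pin is entering. Continuing down.

```bash
python3 -m jog '200 0.1 0 0.5 0 -0.5 0; 200 0 0 0 0 0 0'; python3 st.py 616 66 43.2 1.629 0;python3 -m jog '200 0.1 0 0.5 0 -0.5 0; 200 0 0 0 0 0 0'; python3 st.py 616 66 43.2 1.629 0;python3 -m jog '200 0.1 0 0.4 0 -0.4 0; 200 0 0 0 0 0 0'; python3 st.py 616 66 43.2 1.629 0
```

```text
clock: 12.68
eef_pos: [616.8, 68.1, 41.2]
tcp_rot: [3.141, -0.022, 1.631]
contact_force: [0.2, 0.1, 0.5]
opening: 0.416
t 12.68 pos [616.8  68.1  41.2] tool shift [-2.1 -0.9 -2. ] turn [ 0.02 -1.28  0.09] F [0.2 0.1 0.5] M [-0.28 -0.06 -0.01] open 0.416
clock: 12.85
eef_pos: [616.8, 68.4, 40.7]
tcp_rot: [3.141, -0.013, 1.631]
contact_force: [0.7, -0.7, -0.6]
opening: 0.412
t 12.85 pos [616.8  68.4  40.7] tool shift [-2.3 -1.  -2.5] turn [ 0.03 -0.73  0.09] F [ 0.7 -0.7 -0.6] M [-0.24 -0.02 -0.01] open 0.412
clock: 13.02
eef_pos: [616.8, 68.5, 40.2]
tcp_rot: [3.141, -0.005, 1.631]
contact_force: [-0.2, 0.4, -1.0]
opening: 0.42
t 13.02 pos [616.8  68.5  40.2] tool shift [-2.5 -0.9 -3. ] turn [ 0.03 -0.28  0.1 ] F [-0.2  0.4 -1. ] M [-0.19 -0.03 -0.01] open 0.42
```

```bash
python3 -m jog '200 0 0 0.3 0 -0.2 -0.1; 200 0 0 0 0 0 0'; python3 st.py 616 66 40.2 1.629 0;python3 -m jog '200 0 0 0.3 0 0 0; 200 0 0 0 0 0 0'; python3 st.py 616 66 40.2 1.629 0; python3 hole.py 9 612.7 106.7
```

```text
clock: 13.18
eef_pos: [616.8, 68.5, 40.1]
tcp_rot: [3.141, -0.001, 1.633]
contact_force: [-0.1, -0.4, -1.0]
opening: 0.41
t 13.18 pos [616.8  68.5  40.1] tool shift [-2.5 -0.9 -0.1] turn [ 0.03 -0.05  0.21] F [-0.1 -0.4 -1. ] M [-0.15 -0.07  0.03] open 0.41
clock: 13.35
eef_pos: [616.8, 68.5, 40.1]
tcp_rot: [3.141, -0.001, 1.633]
contact_force: [-0.8, -0.4, -0.9]
opening: 0.415
t 13.35 pos [616.8  68.5  40.1] tool shift [-2.5 -0.9 -0.1] turn [ 0.03 -0.05  0.21] F [-0.8 -0.4 -0.9] M [-0.08 -0.04 -0.02] open 0.415
(np.float64(266.9932795698925), np.float64(268.7204301075269)) hole [611.37713116 108.12169844] rel pin: along x -1.1 y 1.6
```

View pics/c_9.png

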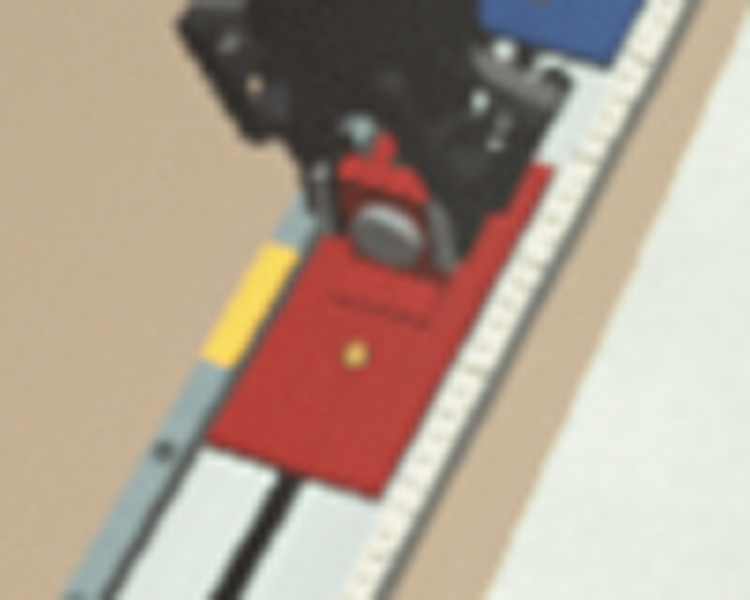

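TCP z is 40.1, against a seated height of 18 + 22.2 = 40.2. The tool is level, and a round brass disc sits in the hole at crop (355,353). Releasing gently and backing straight up.

```bash
python3 -m jog '135 0 0 0 0 0 0; 120 0 0 0 0 0 0; 105 0 0 0 0 0 0; 90 0 0 0 0 0 0; 90 0 0 0 0 0 0' 20; python3 -m jog '70 0 0 0 0 0 0; 70 0 0 0 0 0 0; 70 0 0 -4 0 0 0; 70 0 0 -10 0 0 0; 70 0 0 -15 0 0 0'; python3 st.py 616 66 40.2 1.629 0; python3 -m jog '70 0 0 -20 0 0 0; 70 0 0 -25 0 0 0; 70 0 0 -25 0 0 0; 70 0 0 -25 0 0 0; 70 0 0 -10 0 0 0'
```

```text
clock: 13.82
eef_pos: [617.0, 68.5, 39.8]
tcp_rot: [3.141, -0.001, 1.632]
contact_force: [-0.9, 0.4, 0.0]
opening: 0.647
clock: 14.23
eef_pos: [614.8, 68.2, 67.4]
tcp_rot: [-3.137, -0.001, 1.632]
contact_force: [-0.5, 0.3, 1.0]
opening: 0.724
t 14.23 pos [614.8  68.2  67.4] tool shift [-2.3  1.2 27.2] turn [-0.26 -0.06  0.19] F [-0.5  0.3  1. ] M [ 0.02  0.   -0.03] open 0.724
clock: 14.65
eef_pos: [614.7, 68.0, 180.7]
tcp_rot: [-3.137, -0.001, 1.632]
contact_force: [1.7, 0.2, 0.8]
opening: 0.726
```

```bash
python3 -m jog '70 -25 -10 0 0 0 0; 70 -35 -15 0 0 0 0; 70 -38 -15 0 0 0 0; 70 -38 -15 0 0 0 0; 70 -38 -15 0 0 0 0'; python3 -m jog '70 -38 -15 0 0 0 0; 70 -38 0 0 0 0 0; 70 -30 0 0 0 0 0; 70 -15 0 0 0 0 0; 70 0 0 0 0 0 0';python3 - <<'E'
from h import *
for n in("top","side"):
    im=optics.grab_frame(n)[:,:,::-1]; cv2.imwrite(f"pics/{n}_end.png",im)
    x,y=(285,212) if n=="top" else (270,258)
    cv2.imwrite(f"pics/{n}_ec.png",cv2.resize(np.ascontiguousarray(im[y-45:y+45,x-45:x+45]),(400,400),interpolation=cv2.INTER_CUBIC))
    im0=cv2.imread(f"pics/{n}0.png"); 
cv2.imwrite("pics/ec.png",np.hstack([cv2.imread("pics/top_ec.png"),cv2.imread("pics/side_ec.png")]))
im=cv2.imread("pics/side_end.png"); hsv=cv2.cvtColor(im,cv2.COLOR_BGR2HSV)
for n,box in(("top",(240,180,330,240)),("side",(235,215,310,300))):
    im=cv2.imread(f"pics/{n}_end.png"); hsv=cv2.cvtColor(im,cv2.COLOR_BGR2HSV)
    m=((hsv[...,0]<8)|(hsv[...,0]>172))&(hsv[...,1]>130)&(hsv[...,2]>60); k=np.zeros_like(m);k[box[1]:box[3],box[0]:box[2]]=1; m=(m&k).astype(np.uint8)*255
    cs,_=cv2.findContours(m,0,1); q=max(cs,key=cv2.contourArea).reshape(-1,2)
    W=np.array([ray(n,p,24)[:2] for p in q],np.float32); R=cv2.minAreaRect(W); print(n,R)
E
```

```text
clock: 15.07
eef_pos: [559.3, -108.1, 186.8]
tcp_rot: [3.133, -0.002, 1.643]
contact_force: [1.7, -0.6, 0.5]
opening: 0.725
clock: 15.48
eef_pos: [547.6, -241.5, 187.4]
tcp_rot: [3.133, -0.0, 1.638]
contact_force: [-0.5, 0.0, 0.8]
opening: 0.725
top ((614.5725708007812, 83.58171081542969), (62.3672981262207, 150.08103942871094), 3.306666135787964)
side ((616.7676391601562, 82.48661041259766), (68.14955139160156, 150.5629119873047), 3.56412935256958)
```

View pics/ec.png

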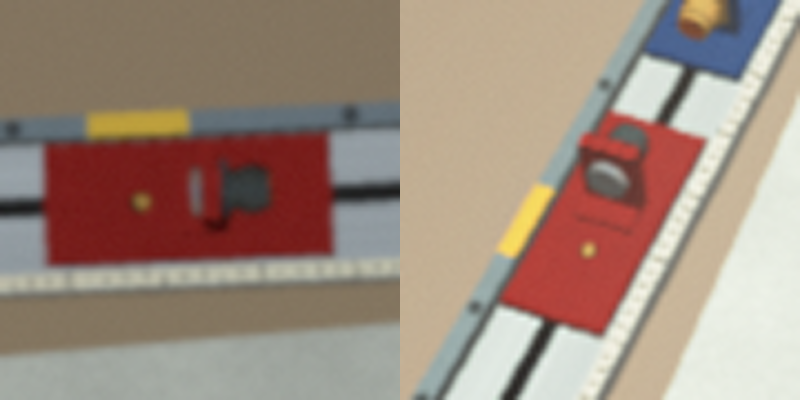

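View pics/side_end.png

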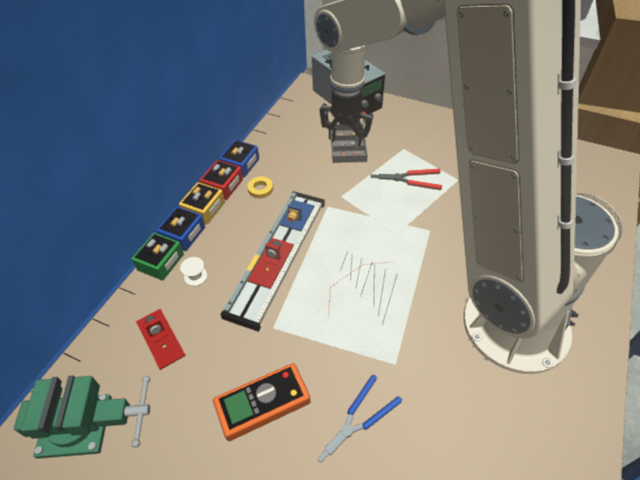

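Both views show the brass in the hole, at ec (142,202) and (588,250). The plate reads 150 × 62 mm when projected at seated height, and its yaw is 3.31° against the jig's 3.32°. A last check: has the pin or the blue holder moved?

```bash
python3 - <<'E'
from h import *
a=cv2.imread("pics/side0.png");b=cv2.imread("pics/side_end.png")
def cen(im,box,lo,hi):
    m=cv2.inRange(cv2.cvtColor(im,cv2.COLOR_BGR2HSV),lo,hi); x0,y0,x1,y1=box; M=cv2.moments(m[y0:y1,x0:x1],True); return M['m00'],round(M['m10']/M['m00']+x0,2),round(M['m01']/M['m00']+y0,2)
print("blue",[cen(i,(270,195,320,235),(105,100,40),(130,255,255)) for i in(a,b)])
im=b.astype(float); P=im[265:274,262:272]; w=np.clip(P[...,1]-P[...,0]-20,0,None); Y,X=np.mgrid[265:274,262:272]; q=((w*X).sum()/w.sum(),(w*Y).sum()/w.sum()); print("pin px now",q,"was 267.03 268.97", ray("side",q,23.5)[:2])
d=cv2.absdiff(a,b).max(2); d[:, 430:]=0
for n,(x0,y0,x1,y1) in dict(meter=(205,360,315,440),crimp=(315,370,405,465),spool=(175,250,212,290),tape=(243,172,278,200),strip=(368,163,445,192)).items(): print(n,(d[y0:y1,x0:x1]>40).sum())
E
```

```text
blue [(377.0, 298.04, 214.84), (376.0, 298.04, 214.9)]
pin px now (np.float64(266.9470404984424), np.float64(268.8348909657321)) was 267.03 268.97 [612.62051126 106.6852483 ]
meter 0
crimp 0
spool 0
tape 0
strip 0
```

```bash
python3 -c "
from rig import r,ticket
s=r.sense();print(s['clock'],s['contact_force'])
print(ticket.sign_off())"
```

```text
15.5833 [ 0.10915428 -0.04702439 -0.69062438]
the job is handed in; nothing more can be done
None
```

The red holder is seated over the brass pin, flat and square to the fence, and the job is handed in at about 15.6 s. I used the holder farthest to the robot's right. I laid it tilted on the pin about 15 mm short of the hole, then dragged it lightly along the fence until brass showed in the hole. From there I lowered it level in the grip and released it. Wrist force readings stayed within about 3 N.

**Last checks**
- **Height and angle:** at release the tool stood at 40.1 mm, against 40.2 mm expected for a seated holder. The plate's angle was 3.31°, against 3.32° for the jig.
- **Pin and hole:** brass shows in the hole in both views, and the pin is where it was, within 0.2 px.
- **Other things:** the blue holder has not moved. The multimeter, crimper, strippers, spool and tape are unchanged in the side view. I did not compare the contact tray because the gripper hid part of it; the arm passed well above it.

**One disagreement:** the hole worked out from the plate outline lies about 2 mm from the pin, but the pin is visibly in the hole. The calibration is only good to about 2 mm.

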